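Clear the bead-gauging clamp and put its parts away

TASK

Take the stack off the clamped bead gauge board and put each part away: the thread spool standing in the small square tray, the round tin in the round dish, the white box in the oblong tray, each flat on the floor inside the rim and kept upright on the way, since the tin and the box hold beads. Then swing the hold-down bar up until it stands upright and leave it so, slide the board out from under the ledge, and lay it flat, centred and in line, on the long rest between its end lips.

Things in the scene. Friction and masses are not known exactly. Their poses are not given: they have to be found in the camera images.
- fixture: Fixed grey clamp; origin on the desk below the board's seat (12 mm up). Board lies along its y. Seat: rail 44 mm wide, y -95 to 20 mm (finger room beside), then a plate x -45 to 80, y 20 to 110. Pocket at +y (outer width 81), its fixed ledge (underside z 32, top 38) covers the board's last 14 mm: slide the board 20 mm or more to -y before lifting. Bar hinge axis: parallel to y at x 62, y 40, z 28.
- bar (a joint): Steel hold-down bar, rad: 0 down, along the fixture's -x in the board's groove, blocking it; grows as it swings up; 1.57 upright, stop 1.65. Stays where left (friction, 1.5 N). Grey grip block at its end, 34 long, 14 wide (y), 22 high, 133 mm from the hinge: centre at x -71, y 40, z 32 mm of the fixture when down, only desk below. Can be pinched across y, tool upright, and led round the arc.
- board: Brown wooden bead gauge board, 56 (x) x 170 (y) x 16 (z) mm, row of dark hole marks; origin at the middle of its underside. Starts in the fixture, axes parallel to it, under everything else. A groove 22 wide, 8 deep crosses it at y +40 mm for the bar. Either way round will do on the rest.
- box: White lidded bead box (lid shut, one solid piece), 58 (x) x 84 (y) x 34 (z) mm, origin at the middle of its underside. At the start it lies on the free (-y) part of the board, long side roughly along the board.
- tin: Round metal tin, 54 mm diameter, 26 mm high, origin at the middle of its underside. At the start it stands on the box.
- spool: Thread spool, 36 mm diameter, 40 mm high, upright, origin at the middle of its underside. At the start it stands on the tin.
- square_tray: Place for the spool: small square light-wood tray, fixed, 56 x 56 mm inside, floor 6 mm above the desk, rim 5 mm wide and 3 mm above the floor. Origin on the desk under its middle.
- round_dish: Place for the tin: round light-wood dish, fixed, 76 mm inside diameter, floor 6 mm above the desk, rim 5 mm wide and 3 mm above the floor. Origin on the desk under its middle.
- box_tray: Place for the box: oblong light-wood tray, fixed, 78 (x) x 104 (y) mm inside, floor 6 mm above the desk, rim 5 mm wide and 3 mm above the floor. Origin on the desk under its middle; box long side along its y, either way round.
- long_rest: Place for the board: long light-wood rest, fixed, 44 mm wide (x), 208 mm long (y), top 12 mm above the desk, with a lip 4 mm high at each end, 194 mm between the lips. The 56 mm wide board overhangs it by 6 mm each side. Origin on the desk under its middle.
Mind the look-alikes: they are no part of the job. Of the things like the tin, leave any that is pink; of the rest the larger one is meant. Of the things shaped like the box, the white one is meant.

How it is judged:
By the outcome, as a careful person would: the job done as asked, in the order asked, and still so for the second after the job is handed in, with the robot touching nothing.
It also fails if it takes over 134 s, if anything falls off the work surface, if the arm or the gripper's body presses on something with over 40 N, if the wrist force passes 120 N, or if a joint passes its speed limit or range.

ROBOT

A 6-joint arm with a two-finger parallel gripper is mounted at the origin on the work surface. World frame = base frame: x ahead of the robot, y to its left, z up, the work surface at z = 0. Lengths are in m, angles in degrees, forces in N, time in s.
With the tool pointing down it reaches from about 0.275 to 1 m from the base axis. Payload 8.4 kg.
Tool frame: the origin (TCP) lies on the centre line of the jaws, within the pads' length; the fingertips stand bot.tip_reach ahead of it and the grasp point (between the pads) lies 6 mm ahead of it (bot.tip_reach is the distance from the TCP to the fingertips, in m); z points along the fingers, y is the line along which they close (so a half turn about z gives the same grasp; the last joint's range is limited). The gripper opens to 85 mm and grips with 20 to 120 N. Pads are 22 mm wide; open, the fingers measure 114 mm over their backs; the gripper's body (76 mm by 85 mm) begins 54 mm behind the grasp point. The pads swing forward as they close: fully open they stand 13 mm farther back than shut.
Start: joints at [-72.216, 20.225, 93.587, -0, 66.188, -0.138], TCP at [0.192, -0.595, 0.226] pointing down, gripper open.
Joint ranges: [-150.9, 150.9], [-52.94, 120.26], [3.33, 152.33], [-74.26, 254.26], [0, 154.13], [-172.89, 172.89]. Speed limits (degrees/s): [127.2, 127.2, 159.86, 180, 180, 180].

INTERFACE

Orientations are given as [roll, pitch, yaw] about the fixed x, y, z axes, in that order (R = Rz(yaw) Ry(pitch) Rx(roll)).
In Python, from workcell import bot gives the robot as it stands. The module is installed in compiled form; this text tells all that it offers.
- The arm moves only by the tool arm_command, never from a script. Its argument "targets" is a list of rows, each a list of 5 numbers: the shift along the tool's x, y, z in m, then the turn about the tool's z in rad, then the finger opening in m, from 0 to 0.0854. In form: [[x, y, z, roll, fingers], ...]. A call has 1 to 12 rows; each row shifts and turns the commanded pose from where the row before left it, along the tool's axes as they then stand; what a row does not reach is not made up. A row lasts 1/8 s, in which the tool goes at most 62.5 mm and 10.7 degrees, less where a joint would pass 70% of its speed; a pose out of reach is approached as far as the arm can. A call is refused whole if a number of a shift passes 0.0625 or a number of a turn 0.188, either way. A call with a gripper value outside its range is refused whole. The fingers move at their own pace and stop on an object; "newtons" is the grip in N (left out, the last holds). Time passes only in rows, so rows that do not move let the fingers close. It gives the time, the measured TCP pose, the force, the opening and the grip force at its end, in the units of the state.
- bot.get_state(): the state, without advancing time (a new reading comes with each control period).
- bot.camera(name): name is "scene" or "top" or "wrist"; returns (picture, depth): 384x512x3 uint8, red, green, blue; 384x512 float32, m along the optical axis (not along the pixel's ray), 0 where there is no reading.
- bot.camera_model(name): a dict with "intrinsics" (3x3 intrinsics, pixels), "rvec" (rotation vector, rad) and "tvec" (3), from world to camera coordinates, as OpenCV has them. Camera axes: x right, y down, z forward; pixel columns grow to the right and rows downward; lengths in m; the calibration is good to about 2 mm. A picture is of the moment at which its call begins: read the wrist's pose just before it. camera_model takes no time and is no camera call; for the wrist camera it gives the pose at the moment of the call.
- bot.finish_job(): hands the job in; it is judged then, once.
Trained networks look in the newest picture that a camera, given by its name, has taken for a name from the list of things; names that differ only in an ending like _2 or _b are one class to them, and where a whole thing is asked for, a point or a joint stands for the part that bears it (a point fixed in the world has none). Each returns a list of dicts, best first, with "p" (0 to 1); they miss things now and then, are a little off and sometimes report something else, mostly with a low value. They report only what shows in the picture. A call takes as long as a camera call. They do not tell look-alikes from the thing itself.
- bot.spot_in(camera, label): "uv" ([column, row] in pixels, amid what is visible of it).
- bot.silhouettes(camera, label): "region" (384x512 bool, what is visible of it) and "uv" ([column, row] in pixels, amid what is visible of it).
The state is a dict: "time_s": time; "joints": joint angles; "joint_vel": joint speeds; "tau": joint torques, N m; "tool_pos": TCP position; "ee_rot": TCP orientation; "force": force on the tool from outside, world axes, zero at the start; "ft_torque": the same for the moment, N m; "grip_width": finger opening in m; "gripper_force": force on a finger pad.
Only numpy, scipy, OpenCV 4.12 (cv2) and the standard library are available. Lean on these libraries where they do the work, as an engineer would, in place of code of your own. Each camera call takes 0.05 s, during which the arm holds its last target. There are 200 camera calls.

## Working session

There is one attempt and no reset: what is moved stays moved. The work goes in short steps, Python scripts to look and compute and a tool call to move; the robot and the scene stay as the last step left them, time stands still between calls to the robot, and variables do not carry over. Pictures are saved under pics/ and viewed, at most 14 in all, crops included, and the job is handed in when it is done.

Besides the shell and the picture viewer there is one more tool, called after "Request:" as name(argument=value, ...), one argument or row to a line, values as JSON. arm_command: Moves the arm, as the interface text tells. Its arguments: {"type":"object","properties":{"targets":{"type":"array"},"newtons":{"type":"number"}},"required":["targets"]}

```bash
mkdir -p pics; ls
cat > h.py <<'E'
import numpy as np, cv2
from workcell import bot
def cam(n):
    m=bot.camera_model(n); K=np.array(m["intrinsics"],float).reshape(3,3); R=cv2.Rodrigues(np.array(m["rvec"],float))[0]; t=np.array(m["tvec"],float).ravel()
    return K,R,t
def cloud(n):
    M=cam(n); rgb,d=bot.camera(n); K,R,t=M
    v,u=np.mgrid[:384,:512]
    P=np.stack([(u-K[0,2])*d/K[0,0],(v-K[1,2])*d/K[1,1],d],-1)
    W=(P-t)@R
    W[d==0]=np.nan
    return rgb,W,M
def save(n,rgb,crop=None,s=1):
    if crop: rgb=rgb[crop[1]:crop[3],crop[0]:crop[2]]
    cv2.imwrite("pics/"+n+".png",cv2.resize(rgb[:,:,::-1],None,fx=s,fy=s,interpolation=cv2.INTER_CUBIC))
E
python3 - <<'E'
from h import *
import pickle
s=bot.get_state(); print({k:np.round(v,3) for k,v in s.items()}, bot.tip_reach)
D={}
for n in("top","scene"):
    rgb,W,M=cloud(n); D[n]=(rgb,W,M); save(n,rgb,None,1.5)
    print(n,M[0][0],-M[1].T@M[2])
    for l in "fixture bar board box tin spool square_tray round_dish box_tray long_rest".split():
        r=bot.silhouettes(n,l)
        for q in r[:4]:
            m=q["region"]; p=W[m]; D[n,l]=r
            if len(p): print(l,round(q["p"],2),np.round(q["uv"]),m.sum(),np.round(np.nanmedian(p,0),3),np.round(np.nanpercentile(p[:,2],[5,95]),3))
pickle.dump(D,open("d0.pkl","wb"))
E
```

```text
pics
{'time_s': np.float64(0.0), 'joints': array([-7.2215e+01,  2.0265e+01,  9.3631e+01,  1.0000e-03,  6.6189e+01,
       -1.3700e-01]), 'joint_vel': array([-0.012,  0.077, -0.032, -0.015,  0.02 , -0.05 ]), 'tau': array([-2.0000e-03, -6.0526e+01, -3.4207e+01, -0.0000e+00,  9.0000e-03,
        0.0000e+00]), 'tool_pos': array([ 0.192, -0.594,  0.225]), 'ee_rot': array([-1.79915e+02, -1.00000e-03,  1.79220e+01]), 'force': array([ 0.397, -1.045,  0.484]), 'ft_torque': array([ 0.016, -0.032, -0.001]), 'gripper_force': np.float64(0.0), 'grip_width': np.float64(0.085)} 0.025
top [478.66396098   0.         254.37631697] [2.95948102e-01 4.53614639e-04 1.14574455e+00]
fixture 0.89 [211. 174.] 1595 [0.558 0.09  0.034] [0.01  0.043]
fixture 0.68 [255. 178.] 242 [ 0.528 -0.005  0.128] [0.1   0.131]
bar 0.58 [227. 182.] 467 [0.533 0.063 0.035] [0.024 0.044]
board 0.57 [231. 183.] 550 [0.538 0.05  0.028] [0.019 0.032]
box 0.84 [267. 181.] 456 [ 0.533 -0.033  0.062] [0.045 0.066]
box 0.57 [338. 286.] 1020 [ 0.301 -0.206  0.034] [0.016 0.038]
tin 0.82 [264. 136.] 430 [ 0.651 -0.033  0.026] [0.008 0.0
[... 938 characters left out ...]
.] 285 [ 0.553 -0.     0.086] [0.068 0.09 ]
tin 0.56 [231. 187.] 187 [ 0.457 -0.068  0.021] [0.007 0.024]
spool 0.89 [248. 184.] 361 [ 0.539 -0.002  0.125] [0.091 0.13 ]
spool 0.39 [364. 233.] 1023 [0.507 0.258 0.008] [0.005 0.011]
square_tray 0.74 [112. 173.] 529 [ 0.502 -0.38   0.007] [0.004 0.011]
round_dish 0.72 [364. 234.] 979 [0.507 0.259 0.008] [0.005 0.011]
round_dish 0.21 [275. 220.] 405 [0.536 0.065 0.036] [0.028 0.044]
box_tray 0.87 [162. 189.] 1243 [ 0.505 -0.247  0.007] [0.004 0.011]
long_rest 0.98 [416. 240.] 1745 [0.491 0.375 0.013] [0.004 0.017]
long_rest 0.44 [114. 178.] 542 [ 0.504 -0.377  0.007] [0.003 0.011]
long_rest 0.28 [268. 223.] 508 [0.556 0.045 0.029] [0.018 0.031]
```

View pics/top.png

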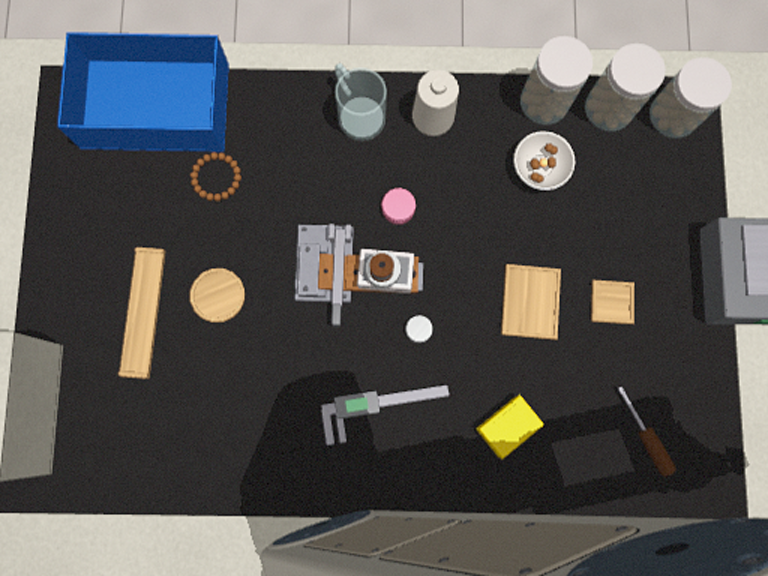

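View pics/scene.png

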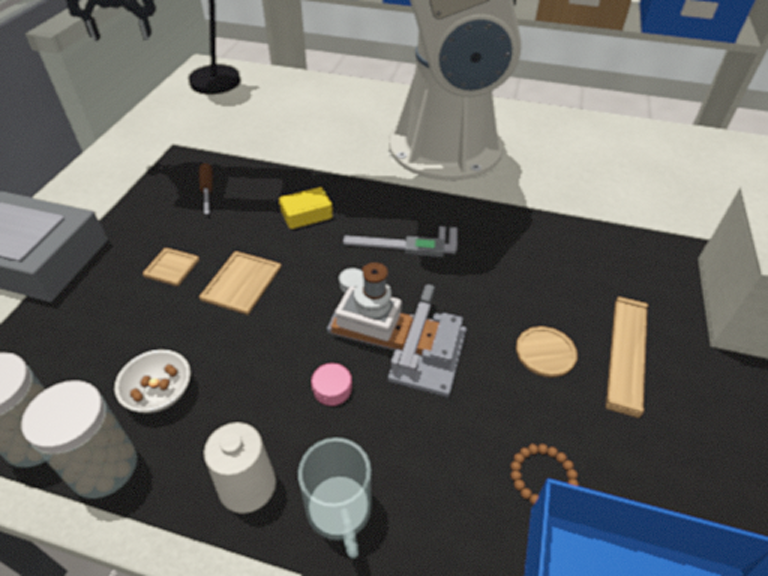

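Top view: stack at about (381,268) in the enlarged picture, clamp at (325,260) with the bar's grip block at (336,318). The decoys are the pink tin (398,205), a small white tin (419,328) and a yellow box (510,427). Trays sit at (612,302) and (531,302), the dish at (217,295) and the rest at (142,313). Next I'll fit exact poses.

```bash
cat >> h.py <<'E'
def ray(M,uv,z):
    K,R,t=M; p=cv2.undistortPoints(np.float32(uv).reshape(-1,1,2),K,None).reshape(-1,2)
    d=np.c_[p,np.ones(len(p))]@R; c=-R.T@t
    return (c+d*((z-c[2])/d[:,2])[:,None])[:,:2]
def outline(M,mask,z):
    c=max(cv2.findContours(mask.astype(np.uint8),cv2.RETR_EXTERNAL,cv2.CHAIN_APPROX_NONE)[0],key=cv2.contourArea)
    return ray(M,c,z)
def rect(xy):
    (c,s,a)=cv2.minAreaRect(np.float32(xy*1000))
    if s[0]>s[1]: s=s[::-1]; a+=90   # a: angle of short side (x)
    a=(a+90)%180-90
    return np.round(np.r_[c,s,a],1)
E
python3 - <<'E'
from h import *
import pickle
D=pickle.load(open("d0.pkl","rb"))
for l,z in dict(square_tray=.009,box_tray=.009,long_rest=.012,round_dish=.009).items():
    for n in("top","scene"):
        rgb,W,M=D[n]; m=D[n,l][0]["region"]; xy=outline(M,m,z)
        print(l,n,rect(xy),np.round(np.array(cv2.minEnclosingCircle(np.float32(xy*1000))[0]),1), np.round(np.nanpercentile(W[m][:,2],[10,50,90,99]),4))
for n,i in(("top",0),("scene",0)):
    rgb,W,M=D[n]; m=D[n,"spool"][i]["region"]; p=W[m]; p=p[p[:,2]>.122]; print("spool",len(p),np.round(p.mean(0),4),np.ptp(p,0))
    for l,ks in (("tin",(0,1,2)),("box",(0,1))):
        for k in ks:
            p=W[D[n,l][k]["region"]]; p=p[p[:,2]>np.nanpercentile(p[:,2],90)-.006]
            print(n,l,rect(p[:,:2]),np.nanmedian(p[:,2]))
    m=D[n,"fixture"][0]["region"]; p=W[m]; p=p[(p[:,2]>.005)]; print("fix",rect(p[:,:2]))
    p=W[m]; p=p[(p[:,2]>.005)&(p[:,2]<.02)]; print("plate",rect(p[:,:2]))
    m=D[n,"board"][0]["region"];p=W[m]; print("board", rect(p[p[:,2]>.023][:,:2]))
rgb,W,M=D["top"]
m=D["top","bar"][0]["region"]; p=W[m]; p=p[p[:,2]>.03]; print("bar",rect(p[:,:2]), p.min(0),p.max(0))
E
```

```text
square_tray top [ 502.  -378.6   67.7   67.8   -2.5] [ 501.3 -378.7] [0.0038 0.0067 0.0101 0.0128]
square_tray scene [ 504.1 -377.4   71.5   72.1   85.7] [ 502.7 -378. ] [0.0048 0.007  0.01   0.012 ]
box_tray top [ 501.  -247.4   89.3  114.9   85.5] [ 500.7 -247. ] [0.0036 0.0067 0.0101 0.0132]
box_tray scene [ 502.4 -245.8   92.7  119.7   85.6] [ 502.1 -245.6] [0.0051 0.0071 0.0099 0.0119]
long_rest top [474.1 373.2  50.9 209.5  86. ] [473.9 374.4] [0.0092 0.0128 0.016  0.0189]
long_rest scene [472.9 376.7  49.1 228.5  86.3] [472.7 377.3] [0.0093 0.0134 0.0155 0.0189]
round_dish top [505.  257.9  84.3  85.7 -86.7] [504.2 256.8] [0.0043 0.0071 0.0102 0.0135]
round_dish scene [504.9 258.1  84.2  89.  -73.7] [505.2 258. ] [0.0057 0.0077 0.0104 0.0123]
spool 212 [ 0.5298 -0.0052  0.1282] [0.03460923 0.032859   0.01097392]
top tin [654.8 -31.9  52.5  53.1  20.3] 0.026292428725644502
top tin [452.  -65.   35.7  36.5 -88.6] 0.020737194081043128
top tin [530.2  -8.5  43.7  53.2  16.8] 0.08791349380946462
top box [538.5 -11.7  58.   83.7  -4. ] 0.06254233789421212
top box [ 301.3 -207.5   58.    83.9   38.8] 0.03472627708226551
fix [5.373e+02 3.070e+01 1.683e+02 2.036e+02 5.000e-01]
plate [5.590e+02 3.090e+01 1.248e+02 2.036e+02 5.000e-01]
board [539.5  15.2  56.3 157.4  -1.4]
spool 190 [ 0.532  -0.0039  0.1287] [0.03698068 0.03581319 0.00984341]
scene tin [656.1 -30.9  50.6  52.9 -72.2] 0.026855397689508446
scene tin [ 5.44e+02 -5.40e+00  3.65e+01  5.06e+01  4.00e-01] 0.08874606582051801
scene tin [489.7 -55.1  37.5 118.4 -71.9] 0.021010154871318312
scene box [ 302.1 -206.7   61.8   83.4   39.2] 0.0350919027185819
scene box [539.5 -11.   58.6  83.5  -4.3] 0.06284610912846385
fix [530.6  85.5  96.9 185.   88.9]
plate [530.6  85.5  96.9 185.   88.9]
board [ 5.513e+02  1.630e+01  8.320e+01  1.592e+02 -4.000e-01]
bar [529.7  63.8  17.7 153.7  89.1] [0.45288777 0.05448899 0.03051947] [0.60651419 0.07274754 0.05000354]
```

Request:
arm_command(
  targets=[
    [0.0417,-0.0382,-0.01,0,0.085],
    [0.0417,-0.0382,-0.01,0,0.085],
    [0.0417,-0.0382,-0.01,0,0.085],
    [0.0417,-0.0382,-0.01,0,0.085],
    [0.0417,-0.0382,-0.01,0,0.085],
    [0.0417,-0.0382,-0.01,0,0.085],
  ],
)

```text
time_s: 1.85
tool_pos: [0.3605, -0.298, 0.2862]
ee_rot: [180.0, -0.0, 17.9]
force: [0.9, -0.9, -0.1]
grip_width: 0.085
gripper_force: 0.0
```

```bash
cat >> h.py <<'E'
def to(x,y,z,yaw=None):
    s=bot.get_state(); p=np.array(s["tool_pos"]); a=np.radians(s["ee_rot"][2]); R=np.array([[np.cos(a),np.sin(a),0],[np.sin(a),-np.cos(a),0],[0,0,-1]])
    d=R.T@(np.array([x,y,z])-p); t=0 if yaw is None else -(yaw-np.degrees(a)+180)%360-180
    t=0 if yaw is None else -((yaw-np.degrees(a)+180)%360-180)
    print("to",(x,y,z,yaw),"shift at present yaw",np.round(d,4),"turn rad",round(np.radians(t),4),"from",np.round(p,4),np.round(s["ee_rot"],2),"w",round(float(s["grip_width"]),4),"F",np.round(s["force"],1))
E
python3 - <<'E'
from h import *
K,R,t=cam("wrist"); s=bot.get_state(); c=-R.T@t; a=np.radians(s["ee_rot"][2])
print(K[0],c-s["tool_pos"],R[2],"tool x",np.cos(a),np.sin(a),bot.tip_reach)
to(.531,-.005,.286,86)
E
```

```text
[270.59338279   0.         255.65278826] [0.07011066 0.02305304 0.14854499] [-0.27603155 -0.09035134 -0.95689248] tool x 0.951574243580524 0.30741902828900103 0.025
to (0.531, -0.005, 0.286, 86) shift at present yaw [ 2.523e-01 -2.264e-01  2.000e-04] turn rad -1.1885 from [ 0.3605 -0.298   0.2862] [ 1.7996e+02 -3.0000e-02  1.7900e+01] w 0.085 F [ 0.9 -0.9 -0.1]
```

Request:
arm_command(
  targets=[
    [0.042,-0.0377,0,0,0.085],
    [0.042,-0.0377,0,0,0.085],
    [0.042,-0.0377,0,0,0.085],
    [0.042,-0.0377,0,0,0.085],
    [0.042,-0.0377,0,0,0.085],
    [0.042,-0.0377,0,0,0.085],
    [0,0,0,-0.17,0.085],
    [0,0,0,-0.17,0.085],
    [0,0,0,-0.17,0.085],
    [0,0,0,-0.17,0.085],
    [0,0,0,-0.17,0.085],
    [0,0,0,-0.17,0.085],
  ],
)

```text
time_s: 3.35
tool_pos: [0.53, -0.0068, 0.2857]
ee_rot: [180.0, -0.0, 76.7]
force: [0.2, -0.2, -0.2]
grip_width: 0.0848
gripper_force: 0.0
```

```bash
cat >> h.py <<'E'
def look(labels,n="wrist",name=None,drop=.006):
    rgb,W,M=cloud(n)
    if name: save(name,rgb,None,1.3)
    for l in labels.split():
        for q in bot.silhouettes(n,l)[:3]:
            p=W[q["region"]]; p=p[~np.isnan(p[:,2])]
            if len(p)<30: continue
            zt=np.percentile(p[:,2],90); tp=p[p[:,2]>zt-drop]
            print(l,round(q["p"],2),np.round(q["uv"]),len(p),"top z",round(float(np.median(tp[:,2])),4),"rect",rect(tp[:,:2]),"zlow",round(float(np.percentile(p[:,2],5)),4))
    return rgb,W,M
E
python3 - <<'E'
from h import *
look("spool tin box board bar fixture",name="w1")
to(.531,-.005,.14,86)
E
```

```text
spool 0.82 [259. 172.] 887 top z 0.1281 rect [530.6  -4.8  35.   35.   76.8] zlow 0.0925
spool 0.52 [268. 159.] 546 top z 0.088 rect [538.4  -2.7  41.9  52.9  51.2] zlow 0.074
tin 0.61 [338. 156.] 1080 top z 0.026 rect [654.6 -31.2  51.2  52.5 -17.1] zlow 0.0097
tin 0.59 [267. 158.] 555 top z 0.088 rect [539.2  -1.8  39.4  52.9  51.1] zlow 0.0696
tin 0.57 [221. 207.] 551 top z 0.02 rect [453.2 -66.3  39.6  40.1 -57.5] zlow 0.0074
box 0.72 [271. 149.] 1182 top z 0.0621 rect [539.5 -11.8  57.9  83.9  -4.2] zlow 0.0408
box 0.56 [175. 294.] 553 top z 0.0343 rect [ 414.3 -118.6   32.5  328.8  -39.8] zlow 0.0059
board 0.76 [253. 108.] 1364 top z 0.0281 rect [541.2  61.7  55.9  65.   -1.2] zlow 0.0198
board 0.57 [267. 159.] 529 top z 0.088 rect [538.8  -1.9  40.   52.9  52.7] zlow 0.0742
bar 0.9 [246. 112.] 1359 top z 0.0426 rect [528.1  63.9  13.8 149.2  89.9] zlow 0.0124
fixture 0.91 [263.  87.] 4728 top z 0.0377 rect [536.8  89.2  77.1 161.   84.7] zlow 0.011
to (0.531, -0.005, 0.14, 86) shift at present yaw [0.002  0.0005 0.1456] turn rad -0.1706 from [ 0.53   -0.0068  0.2856] [180.    -0.    76.23] w 0.0849 F [0.5 0.4 0.2]
```

Request:
arm_command(
  targets=[
    [0.002,0.0006,0.05,0,0.06],
    [0,0,0.05,0,0.06],
    [0,0,0.04,0,0.06],
    [0,0,0.0236,0,0.06],
    [0,0,0,0,0.06],
    [0,0,0,0,0.03],
    [0,0,0,0,0.03],
    [0,0,0,0,0.03],
    [0,0,0,0,0.03],
  ],
  newtons=30,
)

```text
time_s: 4.82
tool_pos: [0.5313, -0.005, 0.1225]
ee_rot: [180.0, -0.0, 76.4]
force: [-0.1, -0.1, -0.5]
grip_width: 0.0303
gripper_force: 0.0
```

Run:
```python
from h import *
print(bot.get_state()["gripper_force"],bot.tip_reach)
to(.531,-.005,.17)
to(.502,-.3785,.17)
```

```text
0.0 0.025
to (0.531, -0.005, 0.17, None) shift at present yaw [-0.     -0.0003 -0.0475] turn rad 0.0 from [ 0.5313 -0.005   0.1225] [ 1.7995e+02 -1.0000e-02  7.6360e+01] w 0.0303 F [-0.1 -0.1 -0.5]
to (0.502, -0.3785, 0.17, None) shift at present yaw [-0.3699  0.0596 -0.0475] turn rad 0.0 from [ 0.5313 -0.005   0.1225] [ 1.7995e+02 -1.0000e-02  7.6360e+01] w 0.0303 F [-0.1 -0.1 -0.5]
```

The thread waist is thinner than the flanges, so I'll close further.

Request:
arm_command(
  targets=[
    [0,0,0,0,0.01],
    [0,0,0,0,0.01],
    [0,0,0,0,0.01],
    [0,0,0,0,0.01],
  ],
  newtons=30,
)

```text
time_s: 5.32
tool_pos: [0.5299, -0.0041, 0.1241]
ee_rot: [-179.9, -0.1, 76.3]
force: [-13.0, 6.0, 30.5]
grip_width: 0.0101
gripper_force: 14.9
```

Run:
```python
from h import *
print(bot.get_state()["gripper_force"])
look("spool tin","scene",name="s2")
```

```text
14.857921593356878
spool 0.72 [247. 192.] 233 top z 0.1292 rect [543.5  -5.6  20.1  33.   -4.3] zlow 0.0933
tin 0.83 [219. 259.] 594 top z 0.0268 rect [655.9 -31.3  51.   52.9 -71.8] zlow 0.0031
tin 0.73 [243. 202.] 312 top z 0.0893 rect [547.1  -7.1  36.7  53.5  -1.1] zlow 0.0666
tin 0.46 [231. 185.] 169 top z 0.0208 rect [491.3 -50.6  34.5 124.1 -64.3] zlow 0.0089
```

View pics/s2.png

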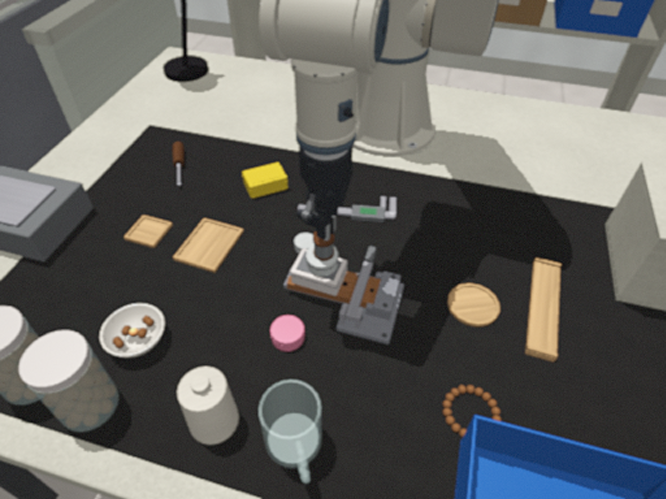

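Run:
```python
from h import *
rgb,W,M=cloud("scene"); save("s3",rgb,(215,140,285,210),6)
r2,_,_=cloud("wrist"); cv2.imwrite("pics/s3.png",np.hstack([cv2.imread("pics/s3.png")[:, :400],cv2.resize(r2[120:260,190:330,::-1],(400,420))]))
```

```text
(no output)
```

View pics/s3.png

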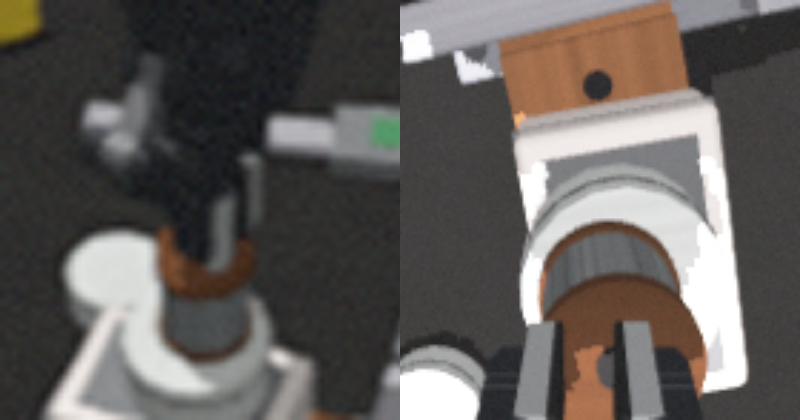

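Run:
```python
from h import *
rgb,W,M=cloud("wrist"); K,R,t=M
s=bot.get_state(); p=np.array(s["tool_pos"]); print(p,s["force"],s["grip_width"],s["gripper_force"])
for nm,q in dict(tcp=p,tip=p-[0,0,.025],tip5=p-[0,0,-.005]).items():
    c=R@q+t; u=K@c/c[2]; print(nm,np.round(u[:2]),c[2])
for v in range(224,262,4):
    print(v,[tuple(np.round(W[v,u]*1000).tolist()) for u in (240,244,262,272,276)])
```

```text
[ 0.52995124 -0.00412847  0.12410273] [-12.66191903   5.51547162  29.19413395] 0.010275630937526769 14.84864013735205
tcp [256. 237.] 0.16365442474941239
tip [256. 221.] 0.18758115325710503
tip5 [256. 241.] 0.15886907904787387
224 [(521.0, 3.0, 115.0), (526.0, 8.0, 129.0), (536.0, 6.0, 129.0), (541.0, 4.0, 128.0), (544.0, 4.0, 129.0)]
228 [(524.0, 9.0, 135.0), (526.0, 8.0, 136.0), (535.0, 3.0, 129.0), (541.0, 5.0, 135.0), (543.0, 4.0, 136.0)]
232 [(524.0, 9.0, 142.0), (526.0, 8.0, 140.0), (535.0, 0.0, 129.0), (541.0, 5.0, 141.0), (543.0, 5.0, 142.0)]
236 [(525.0, 9.0, 146.0), (526.0, 8.0, 145.0), (534.0, -2.0, 129.0), (541.0, 5.0, 146.0), (543.0, 5.0, 146.0)]
240 [(525.0, 8.0, 150.0), (527.0, 8.0, 149.0), (533.0, -5.0, 129.0), (540.0, 5.0, 150.0), (542.0, 4.0, 150.0)]
244 [(525.0, 9.0, 154.0), (527.0, 8.0, 154.0), (533.0, -7.0, 129.0), (540.0, 5.0, 154.0), (542.0, 4.0, 154.0)]
248 [(525.0, 9.0, 158.0), (527.0, 9.0, 159.0), (532.0, -9.0, 130.0), (540.0, 5.0, 158.0), (542.0, 4.0, 158.0)]
252 [(525.0, 8.0, 161.0), (527.0, 8.0, 162.0), (532.0, -12.0, 130.0), (540.0, 5.0, 162.0), (542.0, 4.0, 162.0)]
256 [(526.0, 8.0, 165.0), (527.0, 8.0, 165.0), (531.0, -14.0, 130.0), (540.0, 5.0, 165.0), (541.0, 4.0, 165.0)]
260 [(525.0, 7.0, 167.0), (527.0, 7.0, 167.0), (530.0, -17.0, 129.0), (539.0, 4.0, 167.0), (541.0, 6.0, 171.0)]
```

Request:
arm_command(
  targets=[
    [0,0,-0.03,0,0.01],
    [0,0,0,0,0.01],
    [0,0,0,0,0.01],
  ],
)

```text
time_s: 6.0
tool_pos: [0.5309, -0.005, 0.1517]
ee_rot: [-180.0, 0.0, 76.4]
force: [-0.1, 0.1, -1.1]
grip_width: 0.0099
gripper_force: 0.0
```

```bash
cat >> h.py <<'E'
def tips():
    rgb,W,M=cloud("wrist"); s=bot.get_state(); p=np.array(s["tool_pos"]); a=np.radians(s["ee_rot"][2])
    T=np.array([[np.cos(a),np.sin(a),0],[np.sin(a),-np.cos(a),0],[0,0,-1]])
    L=(W-p)@T
    m=(abs(L[...,0])<.016)&(abs(L[...,1])<.075)&(L[...,2]<.03)&(L[...,2]>-.09)
    q=L[m]; print("w",s["grip_width"],"n",len(q))
    for sd in(-1,1):
        e=q[q[:,1]*sd>0]
        if len(e): print(sd,"z pct",np.round(np.percentile(e[:,2],[50,90,97,99,100]),4),"y",np.round(np.percentile(e[e[:,2]>np.percentile(e[:,2],80)][:,1],[5,50,95]),4))
    return rgb,W,M,L
E
python3 - <<'E'
from h import *
s=bot.get_state(); print(s["tool_pos"],s["grip_width"],s["gripper_force"],s["force"])
rgb,W,M,L=tips(); save("t1",rgb)
look("spool tin","wrist")
E
```

```text
[ 0.53085465 -0.00504347  0.15169351] 0.009940633911298475 0.0 [-0.08953733  0.11963501 -1.09126342]
w 0.00986037318900951 n 24017
-1 z pct [-0.0707 -0.0338  0.0231  0.0238  0.0287] y [-0.0252 -0.0086 -0.0018]
1 z pct [-0.0696 -0.0216  0.0233  0.0239  0.0292] y [0.0017 0.0094 0.0211]
spool 0.88 [262. 212.] 2241 top z 0.1281 rect [534.6  -4.7  33.3  34.3 -71.6] zlow 0.0933
tin 0.95 [267. 185.] 1510 top z 0.0881 rect [538.7  -0.6  39.3  53.4  71.6] zlow 0.064
tin 0.82 [377. 181.] 2343 top z 0.026 rect [655.1 -32.   52.4  53.4  42.8] zlow 0.0096
tin 0.79 [203. 247.] 1052 top z 0.0201 rect [471.7 -34.3  37.  114.8 -32.2] zlow 0.0062
```

View pics/t1.png

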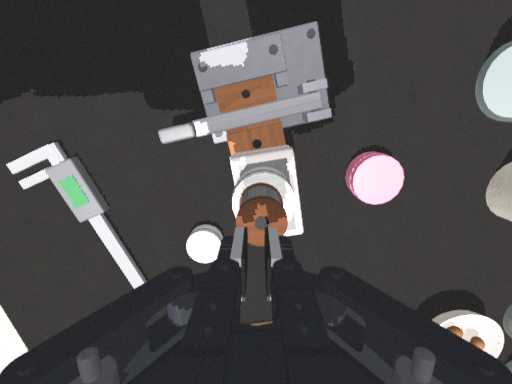

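Run:
```python
from h import *
rgb,W,M,L=tips()
for v in range(222,300,6): print(v,[tuple(np.round(L[v,u]*1000).tolist()) for u in (238,243,262,274,278)])
```

```text
w 0.009823502754327368 n 24427
-1 z pct [-0.0707 -0.0331  0.0231  0.0238  0.0295] y [-0.0253 -0.0088 -0.0015]
1 z pct [-0.0698 -0.0224  0.0233  0.0239  0.0286] y [0.002  0.0094 0.0214]
222 [(-0.0, -12.0, 23.0), (-1.0, -9.0, 24.0), (0.0, 4.0, 22.0), (-0.0, 12.0, 23.0), (-0.0, 15.0, 23.0)]
228 [(nan, nan, nan), (11.0, -7.0, -12.0), (-4.0, 4.0, 22.0), (11.0, 10.0, -11.0), (-5.0, 15.0, 23.0)]
234 [(11.0, -10.0, -19.0), (11.0, -7.0, -20.0), (-9.0, 4.0, 23.0), (11.0, 9.0, -19.0), (-9.0, 15.0, 23.0)]
240 [(11.0, -9.0, -26.0), (11.0, -7.0, -26.0), (-14.0, 4.0, 23.0), (11.0, 9.0, -26.0), (11.0, 11.0, -26.0)]
246 [(11.0, -9.0, -32.0), (12.0, -6.0, -33.0), (-87.0, 7.0, 149.0), (11.0, 9.0, -31.0), (12.0, 10.0, -33.0)]
252 [(11.0, -8.0, -37.0), (11.0, -6.0, -38.0), (-96.0, 7.0, 151.0), (11.0, 8.0, -37.0), (11.0, 10.0, -37.0)]
258 [(11.0, -8.0, -43.0), (11.0, -6.0, -42.0), (-104.0, 7.0, 150.0), (10.0, 8.0, -41.0), (11.0, 10.0, -42.0)]
264 [(12.0, -8.0, -49.0), (8.0, -6.0, -43.0), (-113.0, 8.0, 151.0), (12.0, 7.0, -49.0), (12.0, 9.0, -48.0)]
270 [(12.0, -7.0, -54.0), (6.0, -6.0, -43.0), (-121.0, 8.0, 150.0), (12.0, 7.0, -53.0), (12.0, 9.0, -54.0)]
276 [(10.0, -7.0, -55.0), (2.0, -6.0, -43.0), (-130.0, 8.0, 151.0), (13.0, 7.0, -58.0), (12.0, 8.0, -58.0)]
282 [(8.0, -7.0, -56.0), (-1.0, -6.0, -44.0), (-139.0, 8.0, 151.0), (11.0, 7.0, -60.0), (12.0, 8.0, -61.0)]
288 [(3.0, -8.0, -53.0), (-4.0, -6.0, -43.0), (-149.0, 8.0, 151.0), (9.0, 7.0, -61.0), (18.0, 7.0, -72.0)]
294 [(0.0, -8.0, -53.0), (-8.0, -6.0, -43.0), (-158.0, 8.0, 151.0), (1.0, 7.0, -54.0), (17.0, 7.0, -75.0)]
```

The tips really closed on top of the spool: contact shows them about 4 mm above the reported TCP, not 25 mm below it. I'll measure the tip position at wider openings before trying again.

Request:
arm_command(
  targets=[
    [0,0,0,0,0.045],
    [0,0,0,0,0.045],
    [0,0,0,0,0.045],
    [0,0,0,0,0.045],
  ],
)

```text
time_s: 6.75
tool_pos: [0.5311, -0.005, 0.152]
ee_rot: [180.0, -0.0, 76.4]
force: [0.7, -0.6, 0.1]
grip_width: 0.0448
gripper_force: 0.0
```

```bash
cat >> h.py <<'E'
def tip2():
    rgb,W,M=cloud("wrist"); s=bot.get_state(); p=np.array(s["tool_pos"]); a=np.radians(s["ee_rot"][2])
    T=np.array([[np.cos(a),np.sin(a),0],[np.sin(a),-np.cos(a),0],[0,0,-1]])
    L=(W-p)@T; m=(abs(L[...,0]-.011)<.003)&(L[...,2]>-.05)&(L[...,2]<.04)&(abs(L[...,1])<.06)
    for sd in(-1,1):
        q=L[m&(L[...,1]*sd>0)]; z=np.sort(q[:,2]); h,e=np.histogram(z,np.arange(-.05,.042,.004)); print(sd,"finger-front z hist",dict(zip(np.round(e*1000).astype(int).tolist(),h.tolist())))
        f=q[q[:,2]<.015]; print(" y inner",np.round(np.min(abs(f[:,1])),4) if len(f) else None)
    print("w",s["grip_width"],"tcp",p)
    return rgb,W,M,L
E
python3 - <<'E'
from h import *
tip2(); look("spool tin","wrist")
look("spool","top")
E
```

```text
-1 finger-front z hist {-50: 71, -46: 112, -42: 76, -38: 78, -34: 65, -30: 57, -26: 58, -22: 53, -18: 46, -14: 21, -10: 0, -6: 0, -2: 0, 2: 0, 6: 0, 10: 0, 14: 0, 18: 0, 22: 136, 26: 8, 30: 0, 34: 10}
 y inner 0.0226
1 finger-front z hist {-50: 65, -46: 127, -42: 73, -38: 81, -34: 65, -30: 61, -26: 55, -22: 51, -18: 52, -14: 19, -10: 0, -6: 0, -2: 0, 2: 0, 6: 0, 10: 0, 14: 0, 18: 0, 22: 208, 26: 5, 30: 0, 34: 4}
 y inner 0.0219
w 0.045053201071624506 tcp [ 0.53108613 -0.00503369  0.1519978 ]
spool 0.9 [261. 214.] 2575 top z 0.1281 rect [534.3  -6.2  35.6  36.1  22.4] zlow 0.0932
tin 0.88 [267. 182.] 1310 top z 0.088 rect [5.386e+02 3.000e-01 3.750e+01 5.190e+01 7.130e+01] zlow 0.0674
tin 0.75 [204. 232.] 305 top z 0.0199 rect [486.1 -32.5  39.9  93.1 -43.7] zlow 0.0017
tin 0.6 [371. 180.] 2437 top z 0.026 rect [655.3 -31.6  53.   53.1  50.5] zlow 0.0045
```

Request:
arm_command(
  targets=[
    [-0.0003,0.0034,0,0,0.05],
    [0,0,0.03,0,0.05],
    [0,0,0.02,0,0.05],
    [0,0,0.018,0,0.05],
    [0,0,0,0,0.05],
    [0,0,0,0,0.02],
    [0,0,0,0,0.02],
    [0,0,0,0,0.02],
    [0,0,0,0,0.02],
  ],
  newtons=30,
)

```text
time_s: 8.18
tool_pos: [0.5346, -0.0061, 0.0845]
ee_rot: [180.0, -0.0, 76.4]
force: [0.2, -0.2, 3.4]
grip_width: 0.0354
gripper_force: 30.0
```

Request:
arm_command(
  targets=[
    [0,0,-0.015,0,0.02],
    [0,0,-0.025,0,0.02],
    [-0.0231,0.0035,-0.005,0,0.02],
    [-0.0462,0.007,0,0,0.02],
    [-0.0462,0.007,0,0,0.02],
    [-0.0462,0.007,0,0,0.02],
    [-0.0462,0.007,0,0,0.02],
    [-0.0462,0.007,0,0,0.02],
    [-0.0462,0.007,0,0,0.02],
    [-0.0462,0.007,0,0,0.02],
    [-0.0231,0.0033,0.03,0,0.02],
    [0,0,0.03,0,0.02],
  ],
)

```text
time_s: 9.68
tool_pos: [0.5016, -0.381, 0.0696]
ee_rot: [179.9, 0.1, 76.2]
force: [-0.2, 1.0, -1.3]
grip_width: 0.0357
gripper_force: 30.0
```

Run:
```python
from h import *
print(bot.get_state()["gripper_force"]); look("square_tray spool",name="w4",drop=.004)
to(.502,-.3785,.003)
```

```text
30.03773868083954
square_tray 0.73 [261. 190.] 4820 top z 0.0065 rect [ 503.4 -380.    65.5   66.2   87. ] zlow 0.0051
spool 0.85 [255. 268.] 6306 top z 0.1132 rect [ 501.1 -381.2   35.2   37.1  -15.7] zlow 0.0781
to (0.502, -0.3785, 0.003, None) shift at present yaw [-0.0002  0.0017  0.0654] turn rad 0.0 from [ 0.5004 -0.3779  0.0684] [-1.7985e+02 -7.0000e-02  7.6340e+01] w 0.0354 F [-0.6 -0.4 -0.7]
```

Request:
arm_command(
  targets=[
    [0,0.0017,0.03,0,0.02],
    [0,0,0.02,0,0.02],
    [0,0,0.01,0,0.02],
    [0,0,0.005,0,0.02],
    [0,0,0,0,0.02],
    [0,0,0,0,0.055],
    [0,0,0,0,0.055],
    [0,0,0,0,0.055],
    [0,0,-0.02,0,0.055],
    [0,0,-0.04,0,0.07],
    [0,0,-0.06,0,0.07],
    [0.04,0,-0.03,0,0.07],
  ],
)

```text
time_s: 11.32
tool_pos: [0.5138, -0.3424, 0.159]
ee_rot: [179.7, 0.2, 76.2]
force: [0.5, 0.8, -0.1]
grip_width: 0.0701
gripper_force: 0.0
```

Run:
```python
from h import *
look("square_tray spool",drop=.004); look("spool tin box","top",drop=.004)
to(.531,-.005,.15,86)
```

```text
square_tray 0.82 [257. 195.] 1804 top z 0.0075 rect [ 503.4 -380.2   66.    66.5   -2.9] zlow 0.0051
spool 0.94 [254. 217.] 1166 top z 0.0462 rect [ 502.9 -379.    34.8   35.6  -12.6] zlow 0.0111
spool 0.68 [226. 184.] 443 top z 0.0445 rect [510.6  63.1  13.9 114.9  88.6] zlow 0.0306
tin 0.65 [279. 219.] 271 top z 0.0212 rect [453.2 -66.   38.2  38.7 -89.5] zlow 0.0021
tin 0.62 [268. 136.] 429 top z 0.0269 rect [654.5 -32.5  50.8  52.3 -21.5] zlow 0.0084
tin 0.61 [257. 177.] 484 top z 0.0886 rect [535.5  -7.2  49.8  53.7 -89.4] zlow 0.0694
box 0.76 [263. 185.] 529 top z 0.0637 rect [538.  -11.9  58.5  83.9  -4. ] zlow 0.0338
box 0.5 [347. 274.] 276 top z 0.0352 rect [ 3.219e+02 -1.576e+02  4.970e+01  1.941e+02 -2.000e-01] zlow 0.0279
box 0.23 [354. 205.] 1809 top z 0.0079 rect [ 501.3 -247.2   90.4  114.8   85.8] zlow 0.0019
to (0.531, -0.005, 0.15, 86) shift at present yaw [ 0.3303 -0.0605  0.0033] turn rad -0.1684 from [ 0.5118 -0.3402  0.1533] [-1.7993e+02 -1.0000e-02  7.6350e+01] w 0.0701 F [ 0.9  0.6 -0.2]
```

Request:
arm_command(
  targets=[
    [0.0412,-0.0069,0,0,0.08],
    [0.0412,-0.0069,0,0,0.08],
    [0.0412,-0.0069,0,0,0.08],
    [0.0412,-0.0069,0,0,0.08],
    [0.0412,-0.0069,0,0,0.08],
    [0.0412,-0.0069,0,0,0.08],
    [0.0412,-0.0069,0,0,0.08],
    [0.0412,-0.0069,0,0,0.08],
    [0,0,0,-0.168,0.08],
    [0,0,0,0,0.08],
  ],
)

```text
time_s: 12.92
tool_pos: [0.5362, -0.0067, 0.153]
ee_rot: [-179.9, 0.0, 86.0]
force: [0.5, 0.4, 0.6]
grip_width: 0.08
gripper_force: 0.0
```

Run:
```python
from h import *
tip2(); look("tin box")
to(.5355,-.0072,.058,86)
```

```text
-1 finger-front z hist {-50: 113, -46: 92, -42: 91, -38: 85, -34: 69, -30: 74, -26: 63, -22: 23, -18: 1, -14: 0, -10: 0, -6: 0, -2: 0, 2: 0, 6: 0, 10: 0, 14: 0, 18: 0, 22: 0, 26: 0, 30: 0, 34: 0}
 y inner 0.0397
1 finger-front z hist {-50: 134, -46: 121, -42: 115, -38: 89, -34: 90, -30: 80, -26: 70, -22: 28, -18: 2, -14: 0, -10: 0, -6: 0, -2: 0, 2: 0, 6: 0, 10: 0, 14: 0, 18: 0, 22: 0, 26: 0, 30: 0, 34: 0}
 y inner 0.0392
w 0.07998547295331548 tcp [ 0.53619417 -0.0071151   0.15318678]
tin 0.94 [258. 200.] 3255 top z 0.0881 rect [536.1  -7.4  52.1  53.1  -5.8] zlow 0.0802
tin 0.77 [192. 234.] 1004 top z 0.02 rect [475.5 -44.4  41.  100.6 -44.8] zlow 0.0069
tin 0.55 [366. 194.] 2222 top z 0.026 rect [655.  -31.8  52.6  53.   29.8] zlow 0.0087
box 0.85 [103. 356.] 860 top z 0.0344 rect [ 393.3 -132.9   31.7  302.2  -35.9] zlow 0.0261
box 0.76 [267. 170.] 2468 top z 0.0621 rect [540.3 -11.4  58.   82.6  -4.1] zlow 0.034
to (0.5355, -0.0072, 0.058, 86) shift at present yaw [ 0.0001 -0.0009  0.0956] turn rad -0.0038 from [ 0.5364 -0.0074  0.1536] [-179.96    0.     85.78] w 0.0801 F [-0.2  0.3 -0.3]
```

Request:
arm_command(
  targets=[
    [0,0,0.04,0,0.07],
    [0,0,0.035,0,0.066],
    [0,0,0.015,0,0.066],
    [0,0,0.0085,0,0.066],
    [0,0,0,0,0.066],
    [0,0,0,0,0.04],
    [0,0,0,0,0.04],
    [0,0,0,0,0.04],
  ],
  newtons=40,
)

```text
time_s: 14.12
tool_pos: [0.5374, -0.0067, 0.0566]
ee_rot: [179.9, -0.0, 86.0]
force: [-0.6, -0.3, 7.1]
grip_width: 0.0526
gripper_force: 42.6
```

Request:
arm_command(
  targets=[
    [0,0,-0.015,0,0.04],
    [0,0,-0.025,0,0.04],
    [0.02185,-0.00415,-0.005,0,0.04],
    [0.0437,-0.0083,0,0,0.04],
    [0.0437,-0.0083,0,0,0.04],
    [0.0437,-0.0083,0,0,0.04],
    [0.0437,-0.0083,0,0,0.04],
    [0.0437,-0.0083,0,0,0.04],
    [0.02185,-0.00415,0.01,0,0.04],
    [0,0,0.03,0,0.04],
    [0,0,0,0,0.04],
  ],
)

```text
time_s: 15.5
tool_pos: [0.5034, 0.2573, 0.0587]
ee_rot: [-179.8, 0.1, 86.0]
force: [-0.9, 0.2, -1.4]
grip_width: 0.0529
gripper_force: 42.5
```

Run:
```python
from h import *
print(bot.get_state()["gripper_force"]); look("round_dish tin",drop=.004)
to(.5047,.258,.001,86)
```

```text
42.50883400440216
round_dish 0.66 [260. 190.] 5521 top z 0.0065 rect [505.5 269.5  62.9  86.8  85.1] zlow 0.005
tin 0.71 [256. 259.] 9252 top z 0.0901 rect [503.  256.5  52.3  53.9   4.6] zlow 0.0748
to (0.5047, 0.258, 0.001, 86) shift at present yaw [-0.     -0.0009  0.0602] turn rad -0.0009 from [0.5056 0.258  0.0612] [ 1.7998e+02 -1.0000e-02  8.5950e+01] w 0.0528 F [ 1.5  0.2 -1. ]
```

Request:
arm_command(
  targets=[
    [0,0,0.03,0,0.04],
    [0,0,0.015,0,0.04],
    [0,0,0.0085,0,0.04],
    [0,0,0.004,0,0.04],
    [0,0,0,0,0.04],
    [0,0,0,0,0.066],
    [0,0,0,0,0.066],
    [0,0,0,0,0.066],
    [0,0,-0.02,0,0.066],
    [0,0,-0.04,0,0.08],
    [0,0,-0.06,0,0.08],
    [-0.04,0,-0.0,0,0.08],
  ],
)

```text
time_s: 17.15
tool_pos: [0.506, 0.221, 0.1278]
ee_rot: [179.5, -0.3, 86.1]
force: [0.2, -0.4, -0.2]
grip_width: 0.0801
gripper_force: 0.0
```

Run:
```python
from h import *
look("round_dish tin",drop=.004)
to(.539,-.0115,.15,85.8)
```

```text
tin 0.94 [251. 153.] 2709 top z 0.0321 rect [504.9 258.   51.9  52.4 -50.1] zlow 0.0308
tin 0.69 [397. 369.] 779 top z 0.026 rect [663.2 -22.5  36.3  38.7  87.7] zlow 0.0107
tin 0.19 [295. 290.] 4930 top z 0.038 rect [540.8 143.6  89.5 170.1  -4.3] zlow 0.009
to (0.539, -0.0115, 0.15, 85.8) shift at present yaw [-0.2257  0.053  -0.0264] turn rad 0.0017 from [0.5023 0.2174 0.1236] [ 1.7997e+02 -1.0000e-02  8.5900e+01] w 0.0803 F [ 0.  -0.2 -0. ]
```

Request:
arm_command(
  targets=[
    [-0.0452,0.0106,-0.005,0,0.084],
    [-0.0452,0.0106,-0.005,0,0.084],
    [-0.0452,0.0106,0,0,0.084],
    [-0.0452,0.0106,0,0,0.084],
    [-0.0452,0.0106,0,0,0.084],
    [0,0,0,0,0.084],
    [0,0,0,0,0.084],
  ],
)

```text
time_s: 18.18
tool_pos: [0.5393, -0.0101, 0.1325]
ee_rot: [-179.9, -0.0, 86.0]
force: [0.5, 0.2, -0.4]
grip_width: 0.0839
gripper_force: 0.0
```

Run:
```python
from h import *
look("box bar board")
to(.539,-.0115,.026,85.8)
```

```text
box 0.76 [ 97. 363.] 1099 top z 0.0344 rect [ 394.8 -132.    31.9  285.2  -35.3] zlow 0.0135
box 0.72 [257. 197.] 6464 top z 0.0625 rect [540.2 -11.6  57.9  83.2  -4.3] zlow 0.0576
bar 0.63 [238. 110.] 3455 top z 0.0443 rect [476.4  63.7  13.9  45.8  89.3] zlow 0.0336
board 0.76 [251. 101.] 3465 top z 0.0281 rect [541.2  61.5  55.9  65.8  -1.2] zlow 0.02
to (0.539, -0.0115, 0.026, 85.8) shift at present yaw [-0.002  -0.0002  0.1069] turn rad 0.0048 from [ 0.5393 -0.0095  0.1329] [-1.7998e+02 -1.0000e-02  8.6070e+01] w 0.0841 F [-0.1 -0.1 -0.3]
```

Request:
arm_command(
  targets=[
    [-0.002,0.0007,0.04,0.005,0.08],
    [0,0,0.04,0,0.075],
    [0,0,0.018,0,0.072],
    [0,0,0.0085,0,0.07],
    [0,0,0,0,0.07],
    [0,0,0,0,0.045],
    [0,0,0,0,0.045],
    [0,0,0,0,0.045],
    [0,0,0,0,0.045],
  ],
  newtons=60,
)

```text
time_s: 19.5
tool_pos: [0.5411, -0.0127, 0.0278]
ee_rot: [179.9, -0.0, 85.7]
force: [-0.6, 1.0, 6.8]
grip_width: 0.057
gripper_force: 65.0
```

Request:
arm_command(
  targets=[
    [0,0,-0.015,0,0.045],
    [0,0,-0.03,0,0.045],
    [-0.0396,-0.0037,-0.01,0,0.045],
    [-0.0396,-0.0037,0,0,0.045],
    [-0.0396,-0.0037,0,0,0.045],
    [-0.0396,-0.0037,0,0,0.045],
    [-0.0396,-0.0037,0,0,0.045],
    [-0.0396,-0.0037,0,0,0.045],
    [0,0,0,0.1572,0.045],
    [0,0,0,0.1572,0.045],
    [0,0,0,0.1572,0.045],
    [0,0,0,0.1572,0.045],
  ],
)

```text
time_s: 21.0
tool_pos: [0.5, -0.2481, 0.0824]
ee_rot: [180.0, -0.0, 49.4]
force: [0.5, 0.5, -1.0]
grip_width: 0.0571
gripper_force: 64.4
```

Request:
arm_command(
  targets=[
    [0,0,0,0.1572,0.045],
    [0,0,0,0.1572,0.045],
    [0,0,0,0.1572,0.045],
    [0,0,0,0.1572,0.045],
    [0,0,0,0.1572,0.045],
    [0,0,0,0.1572,0.045],
    [0,0,0,0,0.045],
  ],
)

```text
time_s: 21.88
tool_pos: [0.5001, -0.2481, 0.0823]
ee_rot: [180.0, -0.0, -4.3]
force: [-0.1, -0.1, -2.1]
grip_width: 0.0568
gripper_force: 64.4
```

Run:
```python
from h import *
print(bot.get_state()["gripper_force"]); look("box_tray box",drop=.004); look("box_tray box","top",drop=.004)
to(.5015,-.2465,.008,-4.3)
```

```text
64.44755673408508
box_tray 0.73 [258. 149.] 4587 top z 0.0066 rect [ 541.5 -251.5   35.4   88.    -4.5] zlow 0.0051
box 0.56 [254. 246.] 17955 top z 0.117 rect [ 502.8 -248.1   57.9   78.7   85.8] zlow 0.1036
box_tray 0.88 [339. 208.] 367 top z 0.0087 rect [ 502.5 -211.2   43.1  112.7   76.4] zlow 0.0029
to (0.5015, -0.2465, 0.008, -4.3) shift at present yaw [ 0.0013 -0.0016  0.0736] turn rad 0.0003 from [ 0.5001 -0.248   0.0816] [-180.     -0.     -4.28] w 0.0566 F [ 0.1  0.4 -1.6]
```

Request:
arm_command(
  targets=[
    [0.0008,-0.001,0.03,0,0.045],
    [0,0,0.03,0,0.045],
    [0,0,0.01,0,0.045],
    [0,0,0.0055,0,0.045],
    [0,0,0,0,0.045],
    [0,0,0,0,0.075],
    [0,0,0,0,0.075],
    [0,0,0,0,0.075],
    [0,0,-0.03,0,0.08],
    [0,0,-0.05,0,0.08],
    [0,0,-0.06,0,0.08],
    [0,0,0,0,0.08],
  ],
)

```text
time_s: 23.68
tool_pos: [0.5039, -0.2485, 0.151]
ee_rot: [179.8, -0.5, -4.4]
force: [0.7, 0.4, 0.2]
grip_width: 0.0801
gripper_force: 0.0
```

Run:
```python
from h import *
look("box_tray box",drop=.004); look("bar board fixture","top",drop=.006)
to(.470,.0637,.1,-1.2)
```

```text
box_tray 0.7 [264. 142.] 3570 top z 0.0082 rect [ 502.  -248.7   88.2  114.6   85.7] zlow 0.0021
box_tray 0.27 [364. 158.] 2229 top z 0.0076 rect [ 503.8 -380.6   66.4   67.    -2.6] zlow 0.0035
box 0.86 [254. 186.] 4839 top z 0.0405 rect [ 502.1 -247.2   57.6   82.6   85.8] zlow 0.0309
box 0.64 [245. 314.] 886 top z 0.0334 rect [ 420.  -245.7   36.7  181.3   75.6] zlow 0.005
bar 0.95 [227. 185.] 419 top z 0.0421 rect [528.6  63.5  14.  148.4  89.6] zlow 0.0315
board 0.63 [248. 181.] 1416 top z 0.0286 rect [540.1  15.3  58.3 157.6  -1.3] zlow 0.0214
fixture 0.66 [208. 174.] 1607 top z 0.0386 rect [535.5  89.6  77.1 156.9  84.4] zlow 0.0097
to (0.47, 0.0637, 0.1, -1.2) shift at present yaw [-0.0537 -0.3072  0.0446] turn rad -0.0553 from [ 0.5001 -0.2467  0.1446] [-1.7995e+02  1.4000e-01 -4.3700e+00] w 0.0799 F [ 0.4 -0.3  0. ]
```

Request:
arm_command(
  targets=[
    [-0.0077,-0.044,0,0,0.05],
    [-0.0077,-0.044,0,0,0.05],
    [-0.0077,-0.044,0,0,0.05],
    [-0.0077,-0.044,0,0,0.05],
    [-0.0077,-0.044,0,0,0.05],
    [-0.0077,-0.044,0,0,0.05],
    [-0.0077,-0.044,0,-0.059,0.05],
    [0,0,0.03,0,0.05],
    [0,0,0.0,0,0.05],
  ],
)

```text
time_s: 25.15
tool_pos: [0.4686, 0.0644, 0.114]
ee_rot: [180.0, 0.3, -0.9]
force: [-1.0, -0.9, -0.1]
grip_width: 0.0497
gripper_force: 0.0
```

Run:
```python
from h import *
rgb,W,M=look("bar board fixture",name="w5",drop=.008)
m=(W[...,2]>.036)&(W[...,2]<.05)&(W[...,0]>.44)&(W[...,0]<.50)&(abs(W[...,1]-.064)<.03)
print("block",rect(W[m][:,:2]),np.percentile(W[m][:,2],[5,50,95]))
to(.470,.0648,.010,-1)
```

```text
bar 0.58 [257. 105.] 3905 top z 0.0368 rect [531.8  62.5  15.2 153.3  89.4] zlow 0.0339
board 0.96 [322. 112.] 12134 top z 0.0282 rect [540.7  14.5  55.8 159.4  -0.9] zlow 0.0266
block [477.6  63.6  14.5  44.7  88.7] [0.03625677 0.04392546 0.04543375]
to (0.47, 0.0648, 0.01, -1) shift at present yaw [-0.0011 -0.0011  0.1065] turn rad -0.0007 from [0.4711 0.0637 0.1165] [-1.80e+02 -3.00e-02 -1.04e+00] w 0.0503 F [-0.2  0.  -0.1]
```

View pics/w5.png

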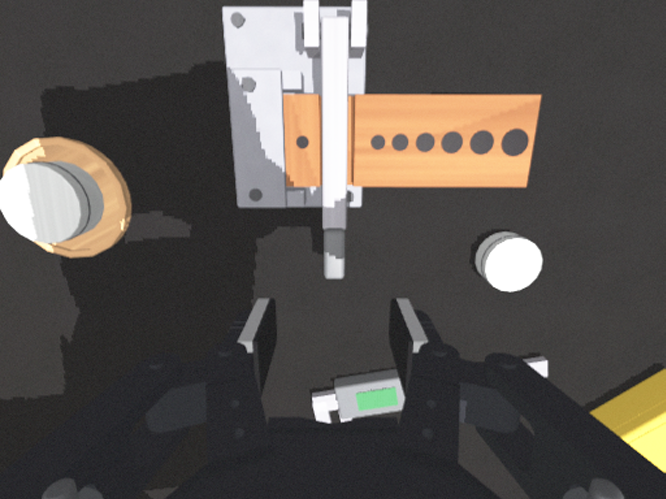

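Picture: grip block at about (334,240) between the open fingers, tin flat in its dish at left, box gone from the board. Going down on the block.

Request:
arm_command(
  targets=[
    [0,0,0.04,0,0.04],
    [0,0,0.04,0,0.035],
    [0,0,0.018,0,0.035],
    [0,0,0.0085,0,0.035],
    [0,0,0,0,0.035],
    [0,0,0,0,0.005],
    [0,0,0,0,0.005],
    [0,0,0,0,0.005],
    [0,0,0,0,0.005],
  ],
  newtons=40,
)

```text
time_s: 26.48
tool_pos: [0.4715, 0.0635, 0.0104]
ee_rot: [180.0, -0.1, -1.0]
force: [0.1, -7.8, -0.0]
grip_width: 0.0131
gripper_force: 42.5
```

Run:
```python
from h import *
s=bot.get_state(); print(s["tool_pos"],s["grip_width"],s["gripper_force"],s["force"])
th=np.radians(np.linspace(0,90,22)); c=np.c_[-133*np.cos(th)+4*np.sin(th),133*np.sin(th)+4*np.cos(th)]
print(np.round(np.diff(c,axis=0),1).tolist(), c[-1]-c[0])
```

```text
[0.47145032 0.06353936 0.01040568] 0.013060242014569224 42.45451211929321 [ 0.0983588  -7.84601291 -0.01991902]
[[0.7, 9.9], [1.4, 9.9], [2.1, 9.7], [2.9, 9.5], [3.6, 9.3], [4.3, 9.0], [4.9, 8.7], [5.5, 8.3], [6.1, 7.8], [6.7, 7.3], [7.2, 6.8], [7.7, 6.3], [8.2, 5.7], [8.6, 5.0], [8.9, 4.4], [9.2, 3.7], [9.5, 3.0], [9.7, 2.3], [9.8, 1.6], [9.9, 0.8], [10.0, 0.1]] [137. 129.]
```

Request:
arm_command(
  targets=[
    [0.0007,0,-0.0099,0,0.005],
    [0.0014,0,-0.0099,0,0.005],
    [0.0021,0,-0.0097,0,0.005],
    [0.0029,0,-0.0095,0,0.005],
    [0.0036,0,-0.0093,0,0.005],
    [0.0043,0,-0.009,0,0.005],
    [0.0049,0,-0.0087,0,0.005],
    [0.0055,0,-0.0083,0,0.005],
    [0.0061,0,-0.0078,0,0.005],
    [0.0067,0,-0.0073,0,0.005],
    [0.0072,0,-0.0068,0,0.005],
    [0.0077,0,-0.0063,0,0.005],
  ],
)

```text
time_s: 27.98
tool_pos: [0.5198, 0.0626, 0.1117]
ee_rot: [179.9, 0.5, -1.0]
force: [-10.1, -3.3, 2.2]
grip_width: 0.0132
gripper_force: 52.2
```

Request:
arm_command(
  targets=[
    [0.0082,0,-0.0057,0,0.005],
    [0.0086,0,-0.005,0,0.005],
    [0.0089,0,-0.0044,0,0.005],
    [0.0092,0,-0.0037,0,0.005],
    [0.0095,0,-0.003,0,0.005],
    [0.0097,0,-0.0023,0,0.005],
    [0.0098,0,-0.0016,0,0.005],
    [0.0099,0,-0.0008,0,0.005],
    [0.01,0,0,0,0.005],
    [0,0,0,0,0.005],
    [0,0,0,0,0.005],
  ],
)

```text
time_s: 29.35
tool_pos: [0.6081, 0.0611, 0.1403]
ee_rot: [179.9, -0.1, -1.0]
force: [-1.7, -5.2, 7.7]
grip_width: 0.0133
gripper_force: 54.7
```

```bash
cat >> h.py <<'E'
def barangle():
    for n in("top","scene"):
        rgb,W,M=cloud(n)
        for q in bot.silhouettes(n,"bar")[:2]:
            p=W[q["region"]]; p=p[p[:,2]>.055]
            if len(p)<30: continue
            A=np.polyfit(p[:,2],p[:,0],1); print(n,round(q["p"],2),np.round(q["uv"]),len(p),"lo/hi",np.round(np.percentile(p,2,axis=0),3),np.round(np.percentile(p,98,axis=0),3),"deg up",90+np.degrees(np.arctan(A[0])))
E
python3 - <<'E'
from h import *
s=bot.get_state(); print(s["tool_pos"],s["grip_width"],s["gripper_force"],s["force"])
barangle()
rgb,W,M=cloud("scene"); save("s6",rgb,(160,90,360,270),4); rgb,W,M=cloud("wrist")
E
```

```text
[0.60807072 0.06108634 0.14030758] 0.013314910508871666 54.68803774332628 [-1.73792707 -5.20127563  7.74518992]
scene 0.95 [270. 223.] 343 lo/hi [0.597 0.055 0.058] [0.616 0.07  0.18 ] deg up 91.31728827490784
```

View pics/s6.png

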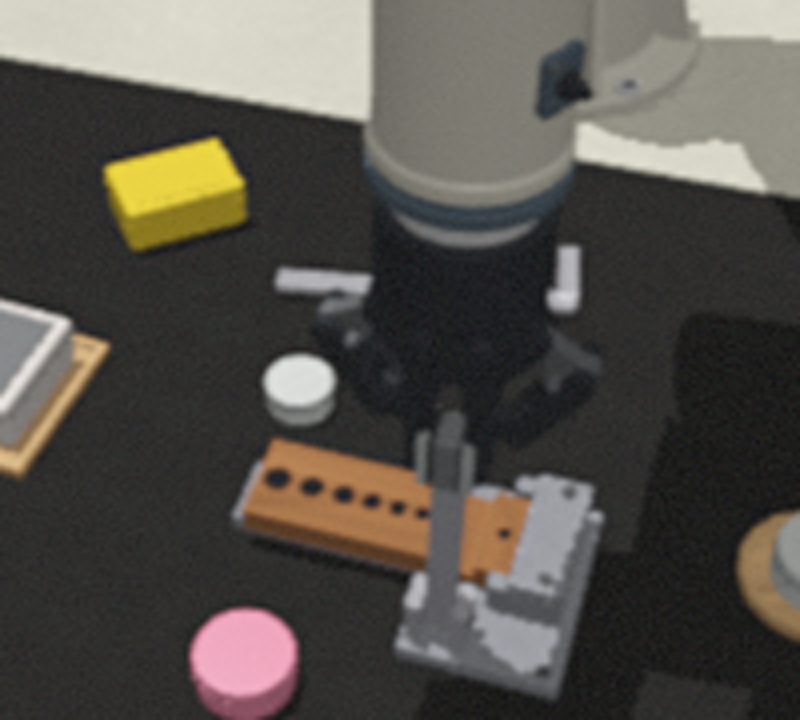

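Bar stands upright (scene, about (450,500)), held in the pads. Releasing upward and moving to the board.

Request:
arm_command(
  targets=[
    [0,0,0,0,0.022],
    [0,0,0,0,0.03],
    [0,0,0,0,0.03],
    [0,0,-0.02,0,0.03],
    [0,0,-0.05,0,0.03],
    [0,0,-0.03,0,0.03],
    [-0.022,0.033,0,0,0.08],
    [-0.022,0.033,0,0,0.08],
    [-0.022,0.031,0,0,0.08],
    [0,0,0,-0.1572,0.08],
    [0,0,0,-0.1572,0.08],
    [0,0,0,-0.1572,0.08],
  ],
)

```text
time_s: 31.15
tool_pos: [0.5398, -0.0341, 0.2385]
ee_rot: [-180.0, -0.0, 26.3]
force: [-0.2, -0.0, 0.4]
grip_width: 0.0799
gripper_force: 0.0
```

Request:
arm_command(
  targets=[
    [0,0,0,-0.1572,0.08],
    [0,0,0,-0.1572,0.08],
    [0,0,0,-0.1572,0.08],
    [0,0,0,-0.1572,0.08],
    [0,0,0,-0.1572,0.08],
    [0,0,0,-0.1572,0.08],
    [0,0,0,-0.1572,0.08],
    [0,0,0.05,0,0.08],
    [0,0,0,0,0.08],
  ],
)

```text
time_s: 32.28
tool_pos: [0.5373, -0.0338, 0.1858]
ee_rot: [-179.6, -0.0, 89.1]
force: [-0.3, -0.3, 0.3]
grip_width: 0.0803
gripper_force: 0.0
```

Run:
```python
from h import *
barangle(); look("board bar",drop=.004,name="w7"); look("board","top",drop=.004)
to(.5405,-.035,-.004,89)
```

```text
scene 0.71 [270. 221.] 366 lo/hi [0.597 0.055 0.06 ] [0.616 0.07  0.18 ] deg up 91.34235087190027
board 0.9 [254. 125.] 7165 top z 0.0281 rect [540.5  15.5  56.2 158.4  -0.9] zlow 0.0197
bar 0.94 [350.  71.] 2189 top z 0.1777 rect [604.3  61.6  14.   21.8  89.3] zlow 0.062
board 0.44 [215. 180.] 97 top z 0.0294 rect [481.2  70.5  24.8 177.9 -73.3] zlow 0.0246
to (0.5405, -0.035, -0.004, 89) shift at present yaw [-0.0009  0.0002  0.1933] turn rad 0.0014 from [ 0.5403 -0.0341  0.1893] [179.92   0.    89.08] w 0.0797 F [0.6 0.5 0.2]
```

Request:
arm_command(
  targets=[
    [0,-0.0006,0.06,0,0.075],
    [0,0,0.06,0,0.075],
    [0,0,0.05,0,0.075],
    [0,0,0.015,0,0.075],
    [0,0,0.008,0,0.075],
    [0,0,0,0,0.045],
    [0,0,0,0,0.045],
    [0,0,0,0,0.045],
    [0,0,0,0,0.045],
  ],
  newtons=40,
)

```text
time_s: 33.85
tool_pos: [0.5404, -0.0341, -0.0031]
ee_rot: [179.9, 0.0, 89.1]
force: [-0.3, -0.6, 8.3]
grip_width: 0.0552
gripper_force: 43.9
```

Request:
arm_command(
  targets=[
    [-0.008,0,0,0,0.045],
    [-0.012,0,0,0,0.045],
    [-0.012,0,0,0,0.045],
    [-0.012,0,0,0,0.045],
    [-0.006,0,0,0,0.045],
    [0,0,0,0,0.045],
    [0,0,0,0,0.075],
    [0,0,0,0,0.075],
    [0,0,0,0,0.08],
    [0,0,-0.05,0,0.08],
    [0,0,-0.05,0,0.08],
    [0,0,0,0,0.08],
  ],
)

```text
time_s: 35.35
tool_pos: [0.5412, -0.0844, 0.099]
ee_rot: [179.6, 0.1, 89.1]
force: [1.0, 0.2, 0.4]
grip_width: 0.0803
gripper_force: 0.0
```

Run:
```python
from h import *
look("board bar",drop=.004); look("board","top",drop=.004); look("board","scene",drop=.004)
to(.5395,-.030,-.003,89)
```

```text
board 0.6 [251. 117.] 15498 top z 0.0282 rect [540.1 -29.4  56.1 170.4  -0.8] zlow 0.0198
bar 0.8 [342.   1.] 204 top z 0.05 rect [602.1  53.5   1.8  12.5  85.1] zlow 0.0313
board 0.86 [240. 182.] 594 top z 0.029 rect [541.   23.4  57.3  62.3   0.8] zlow 0.0173
board 0.82 [237. 214.] 1468 top z 0.029 rect [539.8 -33.5  59.4 157.3  -1.7] zlow 0.0175
to (0.5395, -0.03, -0.003, 89) shift at present yaw [0.0539 0.001  0.0972] turn rad 0.0015 from [ 0.5376 -0.0839  0.0942] [-1.7986e+02 -2.0000e-02  8.9080e+01] w 0.0797 F [-0.  -0.4 -0.3]
```

Request:
arm_command(
  targets=[
    [0.0272,0.0002,0,0,0.075],
    [0.0272,0,0.02,0,0.075],
    [0,0,0.05,0,0.075],
    [0,0,0.02,0,0.075],
    [0,0,0.01,0,0.075],
    [0,0,0,0,0.075],
    [0,0,0,0,0.045],
    [0,0,0,0,0.045],
    [0,0,0,0,0.045],
    [0,0,0,0,0.045],
  ],
  newtons=70,
)

```text
time_s: 36.95
tool_pos: [0.5404, -0.0298, -0.0033]
ee_rot: [179.9, 0.0, 89.1]
force: [-0.8, -0.9, 7.5]
grip_width: 0.0545
gripper_force: 74.8
```

Run:
```python
from h import *
s=bot.get_state(); print(s["gripper_force"])
to(.474,.3745,.05,174.5)
```

```text
74.75286483764648
to (0.474, 0.3745, 0.05, 174.5) shift at present yaw [ 0.4032 -0.0729 -0.0533] turn rad -1.4909 from [ 0.5404 -0.0298 -0.0033] [1.7989e+02 1.0000e-02 8.9080e+01] w 0.0545 F [-0.8 -0.9  7.5]
```

Request:
arm_command(
  targets=[
    [0,0,-0.01,0,0.045],
    [0,0,-0.04,0,0.045],
    [0,0,-0.05,0,0.045],
    [0,0,-0.05,0,0.045],
    [0,0,-0.04,0,0.045],
    [0.02,-0.0036,-0.01,0,0.045],
    [0.045,-0.0082,0,0,0.045],
    [0.05,-0.009,0,0,0.045],
    [0.05,-0.009,0,0,0.045],
    [0.05,-0.009,0,0,0.045],
    [0.05,-0.009,0,0,0.045],
    [0.05,-0.009,0,0,0.045],
  ],
)

```text
time_s: 38.45
tool_pos: [0.4859, 0.2881, 0.1944]
ee_rot: [-179.9, 0.0, 89.1]
force: [-0.0, -0.2, -1.5]
grip_width: 0.0546
gripper_force: 74.9
```

Request:
arm_command(
  targets=[
    [0.05,-0.009,0,0,0.045],
    [0.038,-0.007,0,-0.08,0.045],
    [0,0,0,-0.1437,0.045],
    [0,0,0,-0.1437,0.045],
    [0,0,0,-0.1437,0.045],
    [0,0,0,-0.1437,0.045],
    [0,0,0,-0.1437,0.045],
    [0,0,0,-0.1437,0.045],
    [0,0,0,-0.1437,0.045],
    [0,0,0,-0.1437,0.045],
    [0,0,0,-0.1437,0.045],
    [0,0,0,-0.1437,0.045],
  ],
)

```text
time_s: 39.95
tool_pos: [0.4715, 0.3745, 0.1941]
ee_rot: [-179.9, -0.1, 176.3]
force: [-0.8, 0.6, -1.9]
grip_width: 0.0546
gripper_force: 74.8
```

Run:
```python
from h import *
s=bot.get_state(); print(s["gripper_force"],s["grip_width"])
look("board long_rest",drop=.005,name="w8"); look("board long_rest","top",drop=.005);look("board long_rest","scene",drop=.005)
to(.474,.3745,.05,176)
```

```text
74.77336049079895 0.05461169424342779
board 0.87 [256. 194.] 28973 top z 0.2257 rect [447.  376.1  57.1 121.   86.3] zlow 0.2174
long_rest 0.47 [ 14. 293.] 538 top z 0.0778 rect [601.5  68.7   5.7  14.6 -71.8] zlow 0.0383
board 0.74 [ 67. 172.] 1265 top z 0.2266 rect [474.7 354.6  62.8 176.6 -80.1] zlow 0.2147
long_rest 0.9 [ 94. 207.] 1739 top z 0.0133 rect [473.6 375.   46.4 207.1  86.4] zlow 0.0065
board 0.67 [455. 178.] 1849 top z 0.2278 rect [473.1 371.4  64.2 171.4  87.2] zlow 0.2161
long_rest 0.8 [416. 242.] 1665 top z 0.0136 rect [474.1 376.5  45.4 210.6  86.6] zlow 0.0068
long_rest 0.72 [271. 218.] 467 top z 0.1785 rect [605.3  62.9  13.9  21.6  82.9] zlow 0.0298
to (0.474, 0.3745, 0.05, 176) shift at present yaw [-9.000e-04  1.000e-04  1.454e-01] turn rad -0.0011 from [0.4731 0.3745 0.1954] [-1.7999e+02 -1.0000e-02  1.7594e+02] w 0.0547 F [-0.1 -0.  -1.2]
```

View pics/w8.png

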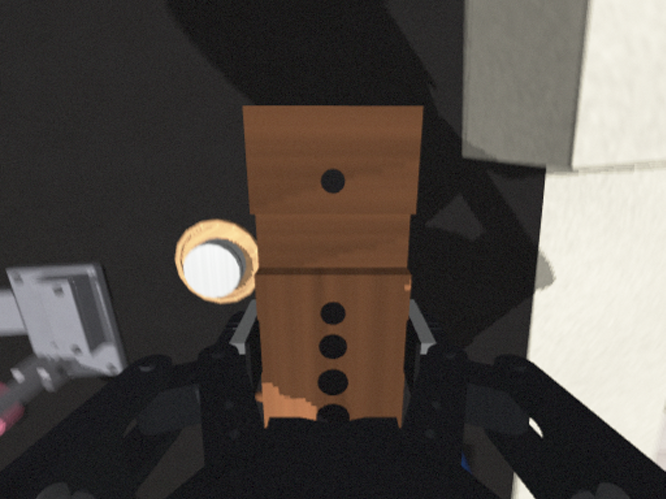

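Picture: the board is held level with its groove end ahead, and the tin is visible in its dish. Lowering most of the way, then checking the alignment.

Request:
arm_command(
  targets=[
    [-0.001,0.0011,0.02,-0.007,0.045],
    [0,0,0.045,0,0.045],
    [0,0,0.045,0,0.045],
    [0,0,0.04,0,0.045],
    [0,0,0.018,0,0.045],
    [0,0,0,0,0.045],
    [0,0,0,0,0.045],
  ],
)

```text
time_s: 41.28
tool_pos: [0.4753, 0.3763, 0.029]
ee_rot: [179.9, 0.1, 176.4]
force: [-0.3, -0.0, -1.1]
grip_width: 0.055
gripper_force: 74.7
```

Run:
```python
from h import *
import pickle
look("board long_rest","top",drop=.005);rgb,W,M=look("board long_rest","scene",drop=.005); save("s9",rgb,(350,140,500,270),5)
D=pickle.load(open("d0.pkl","rb"))
for n in("top","scene"):
    W=D[n][1]; m=D[n,"long_rest"][0]["region"]; p=W[m]; p=p[(p[:,2]>.010)]; print("rest0",n,rect(p[:,:2]),len(p)); p=p[p[:,2]>.0105]
    q=p[:,:2]-[.474,.375]; a=np.radians(176.4); l=q@[np.cos(a),np.sin(a)]; w=q@[-np.sin(a),np.cos(a)]; print(np.percentile(l,[.5,99.5]),np.percentile(w,[1,99]))
to(.474,.3756,-.0025,176.4)
```

```text
board 0.68 [ 90. 212.] 1205 top z 0.0613 rect [427.1 331.  130.  293.8 -54.6] zlow 0.05
long_rest 0.87 [100. 218.] 561 top z 0.0183 rect [422.7 336.3 148.  312.4 -55.6] zlow 0.0005
long_rest 0.55 [148. 191.] 456 top z 0.0329 rect [504.3 256.5  51.9  51.9 -76.7] zlow 0.0136
board 0.91 [426. 235.] 1348 top z 0.0618 rect [483.2 376.8  56.9 157.   86.5] zlow 0.0509
board 0.31 [113. 171.] 282 top z 0.0468 rect [ 501.8 -378.3   34.7   38.1  -28.5] zlow 0.0098
long_rest 0.69 [411. 265.] 468 top z 0.0138 rect [545.5 371.7  44.1  68.2  87.2] zlow 0.0067
rest0 top [474.1 375.2  45.9 208.3  86.4] 1450
[-0.10186515  0.10276045] [-0.02144011  0.02194636]
rest0 scene [475.  376.3  45.1 209.2  86.4] 1549
[-0.10439572  0.10098138] [-0.02305759  0.02066437]
to (0.474, 0.3756, -0.0025, 176.4) shift at present yaw [ 0.0006 -0.0002  0.0308] turn rad 0.0 from [0.4747 0.3758 0.0283] [1.7995e+02 6.0000e-02 1.7640e+02] w 0.0544 F [-0.4  1.  -1.9]
```

View pics/s9.png

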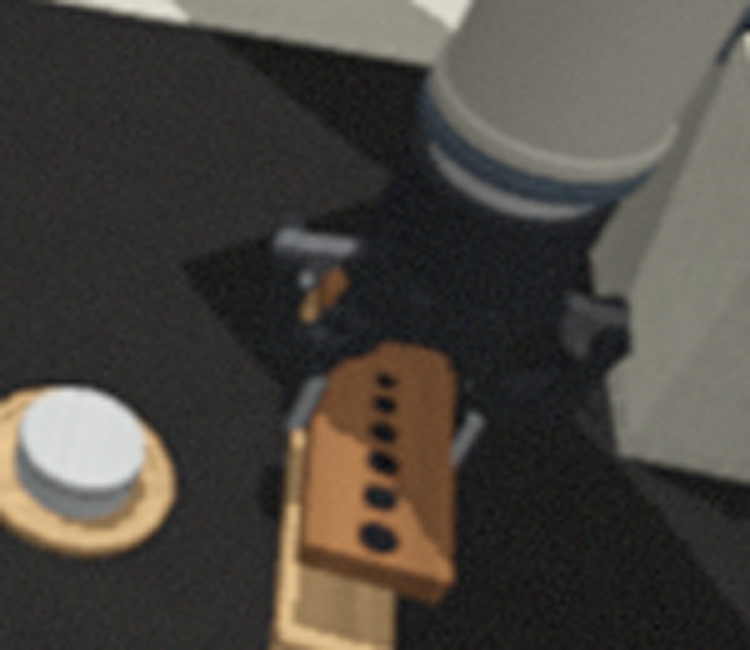

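Request:
arm_command(
  targets=[
    [0.0008,-0.0004,0.015,0,0.045],
    [0,0,0.008,0,0.045],
    [0,0,0.005,0,0.045],
    [0,0,0.0035,0,0.045],
    [0,0,0,0,0.045],
    [0,0,0,0,0.065],
    [0,0,0,0,0.075],
    [0,0,0,0,0.075],
    [0,0,-0.02,0,0.075],
    [0,0,-0.05,0,0.075],
    [0,0,-0.06,0,0.08],
    [0,0,-0.06,0,0.08],
  ],
)

```text
time_s: 43.08
tool_pos: [0.4733, 0.3751, 0.1892]
ee_rot: [180.0, 0.0, 176.4]
force: [0.9, 1.3, -0.1]
grip_width: 0.0802
gripper_force: 0.0
```

Request:
arm_command(
  targets=[
    [0,-0.05,-0.03,0,0.08],
    [0,-0.06,0,0,0.08],
    [0,-0.06,0,0,0.08],
    [0.05,-0.03,0,0,0.08],
    [0,0,0,0,0.08],
  ],
)

```text
time_s: 43.7
tool_pos: [0.4076, 0.1764, 0.2166]
ee_rot: [-180.0, -0.1, 176.3]
force: [1.2, 0.4, -0.4]
grip_width: 0.08
gripper_force: 0.0
```

Run:
```python
from h import *
s=bot.get_state(); print(s["tool_pos"],s["force"])
for n in("top","scene"): look("board long_rest spool tin box",n,drop=.005)
barangle()
rgb,W,M=cloud("top"); save("end",rgb,None,1.5)
```

```text
[0.40762754 0.17639242 0.21659381] [ 1.18455538  0.40582307 -0.4448918 ]
board 0.55 [ 98. 240.] 65 top z 0.0288 rect [398.9 358.8  14.9  20.2  83.4] zlow 0.0159
spool 0.6 [412. 199.] 246 top z 0.0461 rect [ 501.5 -377.2   34.3   35.    60.3] zlow 0.0104
tin 0.86 [263. 140.] 408 top z 0.027 rect [653.8 -32.1  51.3  52.4  71.4] zlow 0.0149
tin 0.52 [281. 217.] 214 top z 0.0207 rect [452.  -64.8  35.8  36.9 -89.7] zlow 0.0165
box 0.7 [339. 284.] 971 top z 0.0349 rect [ 301.7 -207.7   57.1   83.3   38.9] zlow 0.0253
box 0.68 [353. 199.] 962 top z 0.0408 rect [ 500.2 -246.1   57.6   83.2   85.5] zlow 0.0217
board 0.64 [422. 235.] 1779 top z 0.0295 rect [473.3 376.4  56.8 172.6  86.4] zlow 0.0195
long_rest 0.84 [414. 268.] 252 top z 0.0147 rect [568.3 370.8  22.5  43.3  -2.1] zlow 0.0053
spool 0.59 [111. 171.] 266 top z 0.0463 rect [ 501.8 -378.5   34.3   37.7  -25.6] zlow 0.0099
tin 0.95 [363. 228.] 503 top z 0.0331 rect [505.2 257.7  50.2  52.3 -81.9] zlow 0.015
tin 0.65 [234. 187.] 223 top z 0.0209 rect [452.  -64.7  37.6  40.8 -71.4] zlow 0.0057
tin 0.56 [219. 256.] 555 top z 0.0268 rect [656.9 -30.8  50.   50.9  -7.2] zlow 0.0052
box 0.77 [156. 185.] 927 top z 0.0409 rect [ 501.2 -245.4   59.    85.2   84.9] zlow 0.0083
box 0.77 [202. 136.] 617 top z 0.0351 rect [ 302.8 -206.8   58.1   81.4   37.1] zlow 0.0093
top 0.65 [228. 142.] 188 lo/hi [0.593 0.054 0.057] [0.614 0.069 0.18 ] deg up 93.64433637350545
scene 0.96 [270. 221.] 388 lo/hi [0.597 0.055 0.059] [0.616 0.07  0.18 ] deg up 90.84898663242853
```

View pics/end.png

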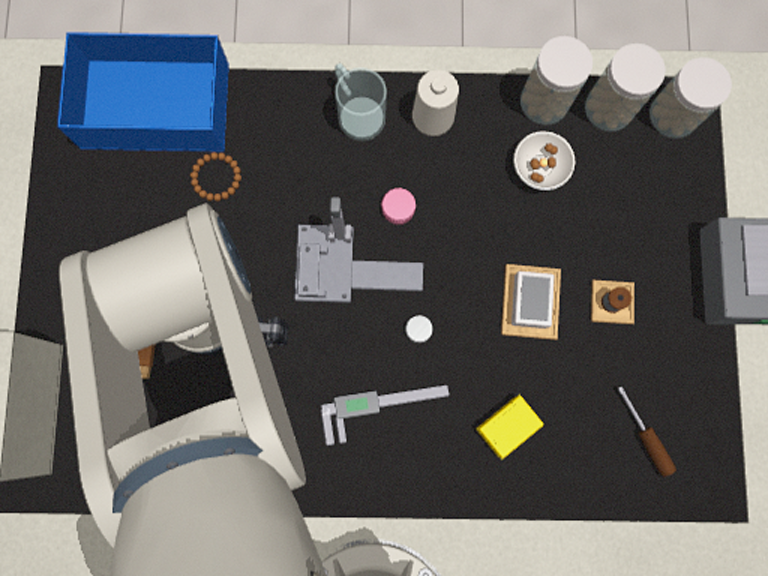

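Final top view: spool (618,298) and box (534,298) sit in their trays, the clamp is empty, and the bar stands upright at (336,215). The arm hides the rest and the dish here. The scene camera puts the board at (473.3, 376.4) mm, yaw 86.4°, against the rest at (475.0, 376.3) mm, 86.4°. It has the tin at (505, 258) mm in the dish.

```bash
python3 -c "
from workcell import bot
print(bot.finish_job())"
```

```text
the job is handed in; nothing more can be done
None
```

Job handed in at about 44 s of robot time: the spool, tin and box are each flat in their places, the bar stands upright to within a few degrees, and the board lies flat on the long rest, about 2 mm off centre and in line. On my first try at the spool the fingers closed on top of it, pressing with about 30 N and shifting it about 4 mm on the tin; nothing fell.

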